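Meter two bar blanks from the gate hopper

ROBOT

A 6-joint arm with a two-finger parallel gripper is mounted at the origin on a cart in front of the work surface, level with it; the furniture and walls round the work are solid. World frame = base frame: x ahead of the robot, y to its left, z up, the work surface at z = 0. Lengths are in m, angles in rad, forces in N, time in s.
With the tool pointing down it reaches from about 0.375 to 0.9 m from the base axis. Payload 3.1 kg.
Tool frame: the origin (TCP) lies between the finger pads; the fingertips stand 17 mm ahead of it and the grasp point (between the pads) lies 2 mm behind it; z points along the fingers, y is the line along which they close (so a half turn about z gives the same grasp; the last joint's range is limited). The gripper opens to 85 mm and grips with 20 to 120 N. Pads are 22 mm wide; open, the fingers measure 114 mm over their backs; the gripper's body (76 mm by 85 mm) begins 54 mm behind the grasp point. The pads swing forward as they close: fully open they stand 13 mm farther back than shut.
Start: joints at [1.071, 0.527, 1.433, -0, 1.181, -0.178], TCP at [0.198, 0.593, 0.248] pointing down, gripper open.
Joint ranges: [-3.08, 3.08], [-0.75, 2.2], [0.22, 2.44], [-1.43, 4.57], [0, 2.65], [-2.85, 2.85]. Speed limits (rad/s): [2.79, 2.79, 3.14, 3.14, 3.14, 3.14].

INTERFACE

Orientations are given as a unit quaternion [x, y, z, w].
In Python, from station import sense, vision, order gives the robot as it stands.
- The arm moves only by the shell command python3 -m crank 'ROWS' [OPENING] [FORCE]. ROWS is JSON, a list of rows, each an object with "dp": the shift along the world's x, y, z in units of 30 mm (1.0 is 30 mm), a list of three; "angular": the turn, a rotation vector about the world's x, y, z in degrees, a list of three. In form: [{"dp": [dx, dy, dz], "angular": [ax, ay, az]}, ...]. A call has 1 to 20 rows; each row shifts and turns the commanded pose from where the row before left it; what a row does not reach is not made up. A row lasts 1/10 s, in which the tool goes at most 50 mm and 8.59 degrees, less where a joint would pass 70% of its speed; a pose out of reach is approached as far as the arm can. A call is refused whole if a number of a shift passes 1 or a number of a turn 8.59, either way. A call with a gripper value outside its range is refused whole. OPENING is the closure, from 0 (fully open) to 1 (shut), set as the call begins (- or left out, the last holds). The fingers move at their own pace and stop on an object; FORCE is the grip in N (left out, the last holds). Time passes only in rows, so rows that do not move let the fingers close. It gives the time, the measured TCP pose, the force, the opening and the grip force at its end, in the units of the state.
- sense(): the state, without advancing time (a new reading comes with each control period).
- vision.snapshot(name): name is "side" or "top"; returns a dict with "image" (480x640x3 uint8, blue, green, red), "range_z" (480x640 float32, m along the optical axis (not along the pixel's ray), 0 where there is no reading), "mtx" (3x3 intrinsics, pixels), "pose" (4x4, takes a point from camera to world coordinates). Camera axes: x right, y down, z forward; pixel columns grow to the right and rows downward; lengths in m; the calibration is good to about 2 mm. A picture is of the moment at which its call begins.
- order.sign_off(): hands the job in; it is judged then, once.
The state is a dict: "t": time; "q": joint angles; "qd": joint speeds; "tau": joint torques, N m; "tcp_pos": TCP position; "tool_rot": TCP orientation; "force": force on the tool from outside, world axes, zero at the start; "ft_torque": the same for the moment, N m; "finger_gap": opening from 0.0 (shut) to 1.0 (fully open); "gripper_force": force on a finger pad.
Only numpy, scipy, OpenCV 4.12 (cv2) and the standard library are available. Lean on these libraries where they do the work, as an engineer would, in place of code of your own. Each camera call takes 0.05 s, during which the arm holds its last target. There are 200 camera calls.

TASK

Turn the grey catch tray end for end and slide it, pan first, fully home between the guide rails under the hopper. Then slide the hopper's gate open just far enough that the first two bar blanks drop into the tray, with the other two staying in the hopper, and slide the gate fully shut again. Leave the jars and the pen beside the work where they are.

Things in the scene. Friction and masses are not known exactly. Their poses are not given: they have to be found in the camera images.
- hopper: Fixed hopper of grey board on brown wooden rails. Origin: on the bench under the middle of its row of cells; x axis points to its tall back wall, y along the row towards the gate's tab, z up. Box x -37 to 39 mm, y -62 to 62; walls' top heights: ends 105 mm, front 85, back 145. Side flanges reach y = +-81 at 58 mm height. Four open-topped cells, 26 mm wide, 4 mm dividers; one blank lies along x in each, on the gate.
- rail_mouth (a point): On the bench at hopper x = -55 mm, y = 0: the middle of the mouth where the tray enters, along hopper +x. Two guide rails 40 mm high, 12 thick, run x = -25 to 55 mm, 140 mm apart inside (y = +-70), 137 at their narrowest (x = -22); in front they flare to 160 mm inside, 180 outside at the mouth. Stop bar's face at x = 50 mm. Clearance under the gate is 44 mm, so the post end of the tray cannot go in.
- gate (a joint): Opening of the flat aluminium gate under the cells, sliding along hopper y. 0 m = shut against its stop; grows as it is drawn to +y, up to 0.118. It starts shut or up to 8 mm ajar and stays where it is left; it slides at 3 to 8 N. Blank 1 drops first; blank 2 has surely dropped at 0.060 and blank 3 stays until 0.074, so aim at 0.067. Shut: below 0.006.
- gate_edge (a point): Middle of the gate's free edge, top face (50 mm above the bench; the gate is 6 mm thick): at hopper y = -62 mm + opening. A blank falls once this edge has passed from under its cell.
- gate_tab (a point): Middle of the top of the gate's upright tab, a plate 40 mm (hopper x) by 12 mm (hopper y), 50 to 100 mm above the bench, at hopper x = -10 mm, y = 140 mm + opening. It can be pushed on either flat face or pinched. 72 mm are free between the hopper's end wall and the tab when shut.
- tray: Loose catch tray of grey sheet metal, about 0.25 kg, flat on the bench. Origin: under the pan's centre; x axis points from post to pan. Open pan 92 mm (x) by 130 (y), 34 high, walls and floor 4 mm; behind it a flat tongue, 50 wide, 8 thick, to x = -129 mm. It starts turned round, post away from the robot. Home: origin on the hopper's (or up to 4 mm on, at the stop bar), x axes pointing the same way.
- tray_post (a point): Centre of the top of the tray's upright square wooden post, the handle to grasp or push: 24 by 24 mm, faces along the tray's axes, from 8 to 70 mm above the bench, at tray x = -105 mm, y = 0.
- blank_1_center (a point): Centre of brass bar blank 1, a plain round bar 22 mm in diameter and 62 mm long, 0.2 kg, lying along the hopper's x in the cell at hopper y = -45 mm (first to drop); 61 mm above the bench in the hopper, about 15 mm when on the tray's floor.
- blank_2_center (a point): Centre of brass bar blank 2, a plain round bar 22 mm in diameter and 62 mm long, 0.2 kg, lying along the hopper's x in the cell at hopper y = -15 mm (second to drop); 61 mm above the bench in the hopper, about 15 mm when on the tray's floor.
- blank_3_center (a point): Centre of brass bar blank 3, a plain round bar 22 mm in diameter and 62 mm long, 0.2 kg, lying along the hopper's x in the cell at hopper y = 15 mm (must stay in the hopper); 61 mm above the bench in the hopper, about 15 mm when on the tray's floor.
- blank_4_center (a point): Centre of brass bar blank 4, a plain round bar 22 mm in diameter and 62 mm long, 0.2 kg, lying along the hopper's x in the cell at hopper y = 45 mm (must stay in the hopper, nearest the tab); 61 mm above the bench in the hopper, about 15 mm when on the tray's floor.
- frit_jar_1: Lidded white jar, 58 mm across and 58 high, standing right of the hopper; origin under its centre. Leave alone.
- frit_jar_2: Another such jar, 58 mm, standing right of the work nearer the robot; origin under its centre. Leave alone.
- marker: Black pen 124 mm long, 12 mm thick, lying at the front right; origin under its middle, long axis y. Leave alone.
Things that resemble listed ones, but are neither listed nor needed, are in the scene too. What is shaped like the part that bears blank_1_center but orange is not meant.

How it is judged:
On the way, in this order (a step that is already met when the one before it is completed fails the run):
1. the tray is home under the hopper, pan first, with the gate not yet opened (x of tray in the frame of hopper between -0.008 and 0.008 m and y of tray in the frame of hopper between -0.008 and 0.008 m and angle between the x axis of tray and the x axis of hopper, either way round below 0.12 rad and x of tray_post in the frame of hopper below -0.09 m and height (world z) of tray below 0.008 m and value of joint gate below 0.012 m), for 0.2 s.
2. the first two blanks lie in the tray (x of tray in the frame of hopper between -0.008 and 0.008 m and y of tray in the frame of hopper between -0.008 and 0.008 m and angle between the x axis of tray and the x axis of hopper, either way round below 0.12 rad and x of tray_post in the frame of hopper below -0.09 m and height (world z) of tray below 0.008 m and x of blank_1_center in the frame of tray between -0.044 and 0.044 m and y of blank_1_center in the frame of tray between -0.063 and 0.063 m and height (world z) of each of blank_1_center, blank_2_center below 0.034 m and x of blank_2_center in the frame of tray between -0.044 and 0.044 m and y of blank_2_center in the frame of tray between -0.063 and 0.063 m), for 0.2 s.
At the end, for the whole second after the job is handed in: The tray is home between the rails, pan under the hopper and flat on the bench (within 8 mm, 7 degrees), blanks 1 and 2 lie at rest in its pan, blanks 3 and 4 are still in their cells, and the gate is shut to within 6 mm (all of step 2 and height (world z) of blank_3_center between 0.056 and 0.072 m and y of blank_3_center in the frame of hopper between 0.009 and 0.021 m and height (world z) of blank_4_center between 0.056 and 0.072 m and y of blank_4_center in the frame of hopper between 0.039 and 0.051 m and value of joint gate below 0.006 m and linear speed of each of tray, blank_1, blank_2 below 0.02 m/s); the robot touches nothing.
It fails at once if blank 3 or 4 falls out of the hopper (height (world z) of any of blank_3_center, blank_4_center below 0.045 m).
It fails at once if a jar or the pen is moved by more than 30 mm (distance of any of frit_jar_1, frit_jar_2, marker from where it was at the start of the episode above 0.03 m).
It also fails if it takes over 61 s, if anything falls off the work surface, if the arm or the gripper's body presses on something with over 40 N, if the wrist force passes 120 N, or if a joint passes its speed limit or range.

## Working session

There is one attempt and no reset: what is moved stays moved. The work goes in short steps, Python scripts to look and compute and a shell command to move; the robot and the scene stay as the last step left them, time stands still between calls to the robot, and variables do not carry over. Pictures are saved under pics/ and viewed, at most 10 in all, crops included, and the job is handed in when it is done.

```bash
mkdir -p pics
cat > h.py <<'E'
import cv2,numpy as np
from station import sense,vision,order
def snap(c,n):
    s=vision.snapshot(c);cv2.imwrite(f'pics/{n}.png',s['image']);np.savez(f'pics/{n}.npz',r=s['range_z'],K=s['mtx'],T=s['pose'],im=s['image']);return s
def pt(n,u,v):
    d=np.load(f'pics/{n}.npz');p=d['r'][v-1:v+2,u-1:u+2];p=p[p>0];z=np.median(p)
    return (d['T']@np.r_[z*np.linalg.inv(d['K'])@[u,v,1],1])[:3].round(4)
def atz(n,u,v,h):
    d=np.load(f'pics/{n}.npz');r=d['T'][:3,:3]@np.linalg.inv(d['K'])@[u,v,1];o=d['T'][:3,3];return (o+r*(h-o[2])/r[2]).round(4)
E
python3 -c "
from h import *
snap('top','t0');snap('side','s0');s=sense();print(s['t'],s['tcp_pos'],s['tool_rot'],s['finger_gap'])"
```

```text
0.1 [0.19732135 0.59237975 0.24742836] [ 1.60177672e-01  9.87087714e-01 -9.21343348e-04 -3.30135403e-04] 1.0028334726938888
```

View pics/t0.png

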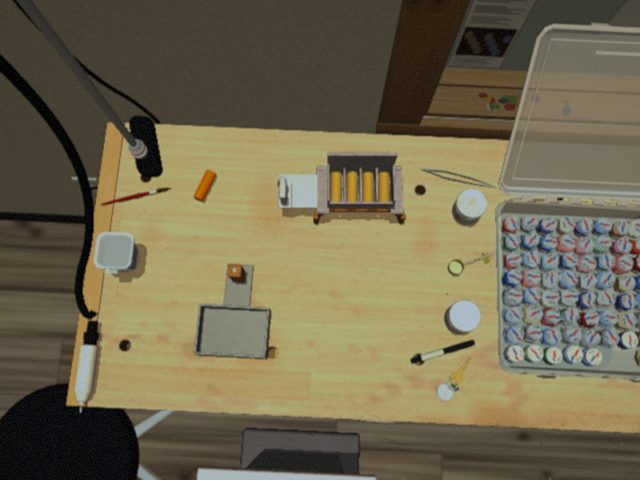

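View pics/s0.png

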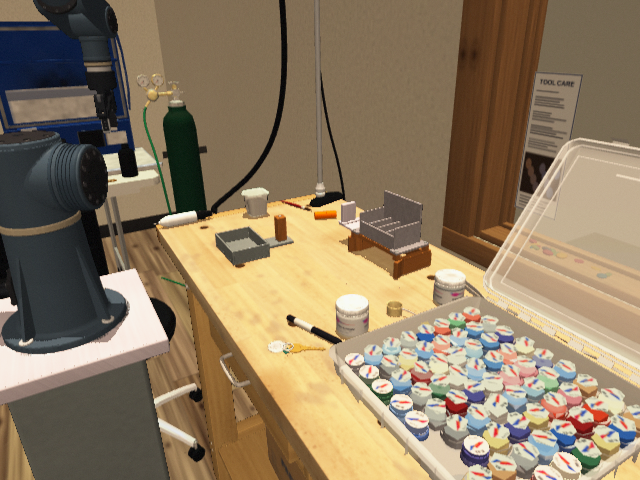

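The top view shows the hopper at about (360,185), the gate tab at (284,190), the tray pan at (233,332) and its post at (235,271). The jars are at (470,207) and (463,317), and the pen at (443,352). I'll enlarge the work area.

```bash
python3 -c "
from h import *
im=cv2.imread('pics/t0.png')
a=cv2.resize(im[140:230,265:425],None,fx=5,fy=5,interpolation=cv2.INTER_CUBIC)
cv2.imwrite('pics/c1.png',a)
b=cv2.resize(im[255:370,180:290],None,fx=5,fy=5,interpolation=cv2.INTER_CUBIC);cv2.imwrite('pics/c2.png',b)
for u,v in [(235,271),(233,332),(284,190),(300,205),(250,300),(350,400),(470,207),(463,317),(443,352)]:print(u,v,pt('t0',u,v))
d=np.load('pics/t0.npz');print(d['T'],d['K'])
"
```

```text
235 271 [0.4945 0.112  0.071 ]
233 332 [0.391  0.1167 0.0043]
284 190 [0.6431 0.0312 0.0981]
300 205 [0.6317 0.0032 0.0485]
250 300 [0.4528 0.0896 0.0035]
350 400 [ 0.2781 -0.1069  0.0014]
470 207 [ 0.641  -0.3172  0.056 ]
463 317 [ 0.4327 -0.3018  0.0574]
443 352 [ 0.3722 -0.2753  0.0106]
[[ 0.0468223  -0.97043177  0.23679072  0.29443979]
 [-0.99888633 -0.04686603  0.00544728 -0.05319315]
 [ 0.00581123 -0.23678207 -0.97154541  1.11344465]
 [ 0.          0.          0.          1.        ]] [[588.20619889   0.         324.64786356]
 [  0.         588.20619889 246.05504226]
 [  0.           0.           1.        ]]
```

View pics/c1.png

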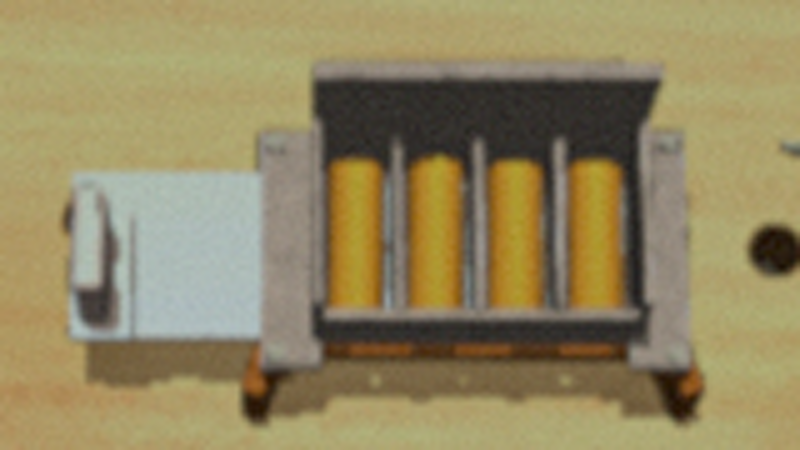

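View pics/c2.png

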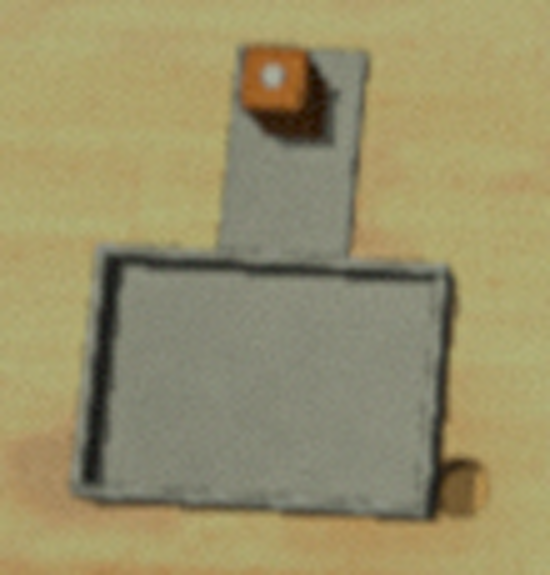

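The first crop shows flange corners at (262,130), (683,130), (691,367) and (258,367), and the tab top at about (88,235). The second shows pan rim corners at (100,245), (450,267), (437,518) and (75,495), with the post top at (274,78).

```bash
python3 -c "
from h import *
f=lambda x,y,h:atz('t0',265+x/5-.4,140+y/5-.4,h)
g=lambda x,y,h:atz('t0',180+x/5-.4,255+y/5-.4,h)
F=[f(*p,.058) for p in[(262,130),(683,130),(691,367),(258,367)]]
print('flange',F,np.mean(F,0))
B=[f(313,66,.145),f(662,66,.145)];print('back',B)
print('blank ends',[(f(x,158,.061),f(x,306,.061)) for x in (356,435,515,595)])
print('front',f(315,314,.085),f(642,314,.085))
print('tab',[f(*p,.1) for p in[(77,180),(103,180),(100,290),(75,290)]])
P=[g(*p,.034) for p in[(100,245),(450,267),(437,518),(75,495)]]
print('pan',P,np.mean(P,0));print('post',[g(*p,.07) for p in [(274,78),(245,46),(306,48),(302,110),(240,107)]])
print('tongue end',g(240,47,.008),g(368,52,.008),g(218,247,.008),g(350,258,.008))
"
```

```text
flange [array([ 0.709 , -0.0253,  0.058 ]), array([ 0.7169, -0.1861,  0.058 ]), array([ 0.6224, -0.1906,  0.058 ]), array([ 0.6145, -0.0285,  0.058 ])] [ 0.6657   -0.107625  0.058   ]
back [array([ 0.6997, -0.0443,  0.145 ]), array([ 0.7058, -0.1673,  0.145 ])]
blank ends [(array([ 0.6983, -0.0616,  0.061 ]), array([ 0.6393, -0.0641,  0.061 ])), (array([ 0.6997, -0.0916,  0.061 ]), array([ 0.6407, -0.0937,  0.061 ])), (array([ 0.7012, -0.122 ,  0.061 ]), array([ 0.6422, -0.1238,  0.061 ])), (array([ 0.7027, -0.1524,  0.061 ]), array([ 0.6437, -0.1538,  0.061 ]))]
front [ 0.6276 -0.049   0.085 ] [ 0.6335 -0.1688  0.085 ]
tab [array([0.6698, 0.0401, 0.1   ]), array([0.6702, 0.0306, 0.1   ]), array([0.6281, 0.0291, 0.1   ]), array([0.6276, 0.0381, 0.1   ])]
pan [array([0.4374, 0.1779, 0.034 ]), array([0.4354, 0.0486, 0.034 ]), array([0.3445, 0.047 , 0.034 ]), array([0.3465, 0.1781, 0.034 ])] [0.39095 0.1129  0.034  ]
post [array([0.4961, 0.1134, 0.07  ]), array([0.5073, 0.1248, 0.07  ]), array([0.5076, 0.1027, 0.07  ]), array([0.4848, 0.1023, 0.07  ]), array([0.4848, 0.1247, 0.07  ])]
tongue end [0.5195 0.1373 0.008 ] [0.5199 0.0881 0.008 ] [0.4422 0.139  0.008 ] [0.4404 0.0889 0.008 ]
```

Hopper origin is about (0.6655, -0.1075) with yaw 0.046 rad, and the gate is about 3 mm ajar. The tray is at (0.391, 0.113) with yaw about 180°, and the post is at (0.496, 0.1135). These agree with the sizes given, including the tab at hopper x = -10 mm. Next I approach above the post.

```bash
python3 -m crank '[{"dp":[0.623,-0.998,-0.1],"angular":[0,0,1.15]},{"dp":[0.623,-0.998,-0.1],"angular":[0,0,1.15]},{"dp":[0.623,-0.998,-0.1],"angular":[0,0,1.15]},{"dp":[0.623,-0.998,-0.1],"angular":[0,0,1.15]},{"dp":[0.623,-0.998,-0.1],"angular":[0,0,1.15]},{"dp":[0.623,-0.998,-0.1],"angular":[0,0,1.15]},{"dp":[0.623,-0.998,-0.1],"angular":[0,0,1.15]},{"dp":[0.623,-0.998,-0.1],"angular":[0,0,1.15]},{"dp":[0.623,-0.998,-0.1],"angular":[0,0,1.15]},{"dp":[0.623,-0.998,-0.1],"angular":[0,0,1.15]},{"dp":[0.623,-0.998,-0.1],"angular":[0,0,1.15]},{"dp":[0.623,-0.998,-0.1],"angular":[0,0,1.15]},{"dp":[0.623,-0.998,-0.1],"angular":[0,0,1.15]},{"dp":[0.623,-0.998,-0.1],"angular":[0,0,1.15]},{"dp":[0.623,-0.998,-0.1],"angular":[0,0,1.15]},{"dp":[0.623,-0.998,-0.1],"angular":[0,0,1.15]},{"dp":[0,0,0],"angular":[0,0,0]},{"dp":[0,0,0],"angular":[0,0,0]}]' 0 60
python3 -c "
from h import *
print(pt('t0',115,250),pt('t0',130,250),pt('t0',205,185),atz('t0',240,410,0))"
```

```text
t: 1.9
tcp_pos: [0.4965, 0.1133, 0.1998]
tool_rot: [0.001, 1.0, 0.0, -0.001]
force: [-0.1, -0.0, -0.5]
finger_gap: 1.002
gripper_force: 0.0
[0.5232 0.3337 0.0688] [0.5245 0.3063 0.0693] [0.6724 0.1928 0.0209] [0.2511 0.0928 0.    ]
```

```bash
python3 -m crank '[{"dp":[0,0,-0.74],"angular":[0,0,0]},{"dp":[0,0,-0.74],"angular":[0,0,0]},{"dp":[0,0,-0.74],"angular":[0,0,0]},{"dp":[0,0,-0.74],"angular":[0,0,0]},{"dp":[0,0,-0.74],"angular":[0,0,0]},{"dp":[0,0,-0.74],"angular":[0,0,0]},{"dp":[0,0,-0.74],"angular":[0,0,0]},{"dp":[0,0,0],"angular":[0,0,0]}]' 0 60
python3 -m crank '[{"dp":[0,0,0],"angular":[0,0,0]},{"dp":[0,0,0],"angular":[0,0,0]},{"dp":[0,0,0],"angular":[0,0,0]},{"dp":[0,0,0],"angular":[0,0,0]},{"dp":[0,0,0],"angular":[0,0,0]},{"dp":[0,0,0],"angular":[0,0,0]},{"dp":[0,0,0],"angular":[0,0,0]},{"dp":[0,0,0],"angular":[0,0,0]},{"dp":[0,0,0],"angular":[0,0,0]},{"dp":[0,0,0],"angular":[0,0,0]}]' 1 60
```

```text
t: 2.7
tcp_pos: [0.4938, 0.1151, 0.0428]
tool_rot: [-0.0, 1.0, 0.0, -0.003]
force: [-1.0, 0.1, 0.2]
finger_gap: 1.0
gripper_force: 0.0
t: 3.7
tcp_pos: [0.4973, 0.1139, 0.0459]
tool_rot: [0.0, 1.0, 0.0, 0.001]
force: [0.1, 1.4, 6.4]
finger_gap: 0.27
gripper_force: 59.6
```

Post gripped. Next I swing the tray round clockwise, pan passing on the left, while drawing it back onto the hopper axis.

```bash
python3 -m crank '[{"dp":[-0.118,-0.26,0],"angular":[0,0,-5.9]},{"dp":[-0.118,-0.26,0],"angular":[0,0,-5.9]},{"dp":[-0.118,-0.26,0],"angular":[0,0,-5.9]},{"dp":[-0.118,-0.26,0],"angular":[0,0,-5.9]},{"dp":[-0.118,-0.26,0],"angular":[0,0,-5.9]},{"dp":[-0.118,-0.26,0],"angular":[0,0,-5.9]},{"dp":[-0.118,-0.26,0],"angular":[0,0,-5.9]},{"dp":[-0.118,-0.26,0],"angular":[0,0,-5.9]},{"dp":[-0.118,-0.26,0],"angular":[0,0,-5.9]},{"dp":[-0.118,-0.26,0],"angular":[0,0,-5.9]},{"dp":[-0.118,-0.26,0],"angular":[0,0,-5.9]},{"dp":[-0.118,-0.26,0],"angular":[0,0,-5.9]},{"dp":[-0.118,-0.26,0],"angular":[0,0,-5.9]},{"dp":[-0.118,-0.26,0],"angular":[0,0,-5.9]},{"dp":[-0.118,-0.26,0],"angular":[0,0,-5.9]}]'
python3 -m crank '[{"dp":[-0.118,-0.26,0],"angular":[0,0,-5.9]},{"dp":[-0.118,-0.26,0],"angular":[0,0,-5.9]},{"dp":[-0.118,-0.26,0],"angular":[0,0,-5.9]},{"dp":[-0.118,-0.26,0],"angular":[0,0,-5.9]},{"dp":[-0.118,-0.26,0],"angular":[0,0,-5.9]},{"dp":[-0.118,-0.26,0],"angular":[0,0,-5.9]},{"dp":[-0.118,-0.26,0],"angular":[0,0,-5.9]},{"dp":[-0.118,-0.26,0],"angular":[0,0,-5.9]},{"dp":[-0.118,-0.26,0],"angular":[0,0,-5.9]},{"dp":[-0.118,-0.26,0],"angular":[0,0,-5.9]},{"dp":[-0.118,-0.26,0],"angular":[0,0,-5.9]},{"dp":[-0.118,-0.26,0],"angular":[0,0,-5.9]},{"dp":[-0.118,-0.26,0],"angular":[0,0,-5.9]},{"dp":[-0.118,-0.26,0],"angular":[0,0,-5.9]},{"dp":[-0.118,-0.26,0],"angular":[0,0,-5.9]},{"dp":[0,0,0],"angular":[0,0,0]},{"dp":[0,0,0],"angular":[0,0,0]}]'
python3 -c "
from h import *
snap('top','t1');snap('side','s1')
im=cv2.imread('pics/t1.png')[140:380,220:500];cv2.imwrite('pics/c3.png',cv2.resize(im,None,fx=2.5,fy=2.5,interpolation=cv2.INTER_CUBIC))"
```

```text
t: 5.2
tcp_pos: [0.4446, -0.0033, 0.046]
tool_rot: [0.7, 0.714, 0.001, 0.001]
force: [2.3, 3.1, 7.9]
finger_gap: 0.273
gripper_force: 60.0
t: 6.9
tcp_pos: [0.3914, -0.1213, 0.0459]
tool_rot: [1.0, 0.025, 0.001, 0.001]
force: [-0.6, -2.4, 10.0]
finger_gap: 0.272
gripper_force: 60.2
```

View pics/c3.png

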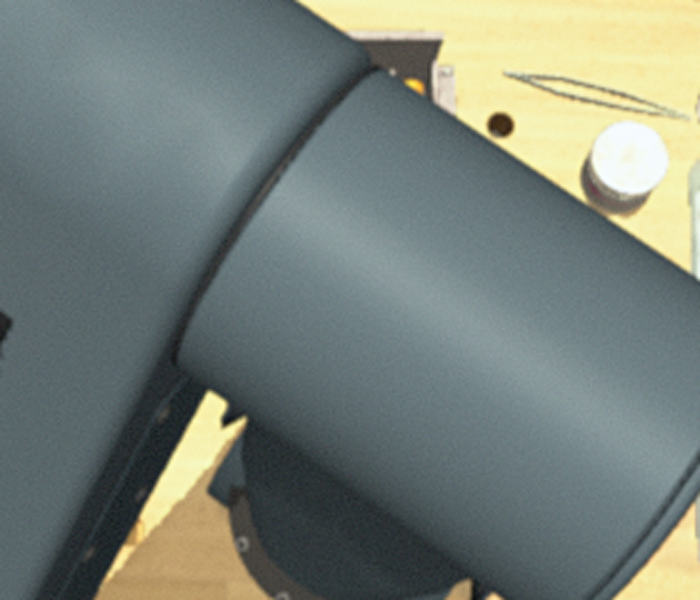

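The arm hides the work in the top view, so I'll look at the side view.

```bash
python3 -c "
from h import *
im=cv2.imread('pics/s1.png')[150:390,150:470];cv2.imwrite('pics/c4.png',cv2.resize(im,None,fx=2.5,fy=2.5,interpolation=cv2.INTER_CUBIC))"
```

```text
(no output)
```

View pics/c4.png

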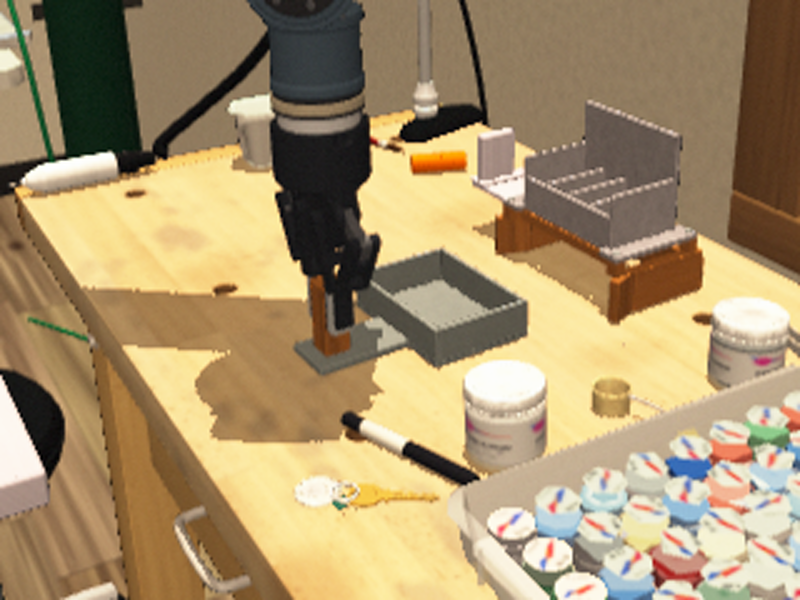

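The tray is turned, flat and heading for the mouth, with pan rim corners in the crop at (357,287), (443,252), (527,300) and (435,333).

```bash
python3 -c "
from h import *
g=lambda x,y,h:atz('s1',150+x/2.5-.3,150+y/2.5-.3,h)
P=np.array([g(*p,.034) for p in [(443,252),(527,300),(435,333),(357,287)]]);print(P,P.mean(0))
H=np.array([.6655,-.1075]);a=.046;R=np.array([[np.cos(a),np.sin(a)],[-np.sin(a),np.cos(a)]])
print('in hopper',R@(P.mean(0)[:2]-H))
for e in (P[1]-P[2],P[0]-P[3]):print('yaw',np.degrees(np.arctan2(e[1],e[0])))
e=P[0]-P[1]+P[3]-P[2];print(np.degrees(np.arctan2(-e[0],e[1])))
# check of the side camera on hopper: near flange right corners, z .058
print([(R@(g(*p,.058)[:2]-H)).round(4) for p in [(692,232),(610,265)]])
t=sense()['tcp_pos'][:2];print('tcp in hopper',R@(np.array(t)-H))"
```

```text
[[ 0.5308 -0.0654  0.034 ]
 [ 0.542  -0.1823  0.034 ]
 [ 0.4492 -0.1907  0.034 ]
 [ 0.4331 -0.087   0.034 ]] [ 0.488775 -0.13135   0.034   ]
in hopper [-0.17763477 -0.01569829]
yaw 5.172160825096555
yaw 12.46669848739461
7.054679508542301
[array([ 0.042 , -0.0841]), array([-0.0607, -0.0943])]
tcp in hopper [-0.27447017 -0.00115222]
```

```bash
cat >> h.py <<'E'
H=np.array([.6655,-.1075]);A=.046;RH=np.array([[np.cos(A),np.sin(A)],[-np.sin(A),np.cos(A)]])
def cloud(n):
    d=np.load(f'pics/{n}.npz');v,u=np.nonzero(d['r']>0);z=d['r'][v,u]
    p=np.linalg.inv(d['K'])@np.stack([u,v,np.ones_like(u)])*z;p=(d['T'][:3,:3]@p).T+d['T'][:3,3]
    return np.c_[(p[:,:2]-H)@RH.T,p[:,2]]
E
python3 -c "
from h import *
c=cloud('s1');m=(abs(c[:,0]+.17)<.09)&(abs(c[:,1])<.1)&(c[:,2]>.026)&(c[:,2]<.04)&(c[:,0]>-.228)
q=c[m];print(len(q),cv2.minAreaRect((q[:,:2]*1000).astype('float32')))
# right outer wall, front outer wall
w=c[(c[:,0]>-.2)&(c[:,0]<-.14)&(c[:,1]<-.045)&(c[:,1]>-.1)&(c[:,2]>.008)&(c[:,2]<.03)];
y0=np.median(w[:,1]);w=w[abs(w[:,1]-y0)<.006];print('right wall',len(w),y0,np.polyfit(w[:,0],w[:,1],1))
h=c[(abs(c[:,0])<.03)&(c[:,1]<-.07)&(c[:,1]>-.1)&(c[:,2]>.01)&(c[:,2]<.036)];print('rail outer',len(h),np.median(h[:,1]),np.polyfit(h[:,0],h[:,1],1))
h=c[(abs(c[:,0]+.0)<.03)&(c[:,1]<-.05)&(c[:,1]>-.07)&(c[:,2]>.065)&(c[:,2]<.1)];print('end wall',len(h),np.median(h[:,1]),np.polyfit(h[:,0],h[:,1],1))
"
```

```text
471 ((-170.09222412109375, -2.5565185546875), (94.55245971679688, 133.1669921875), 0.6562484502792358)
right wall 218 -0.0667079484272161 [ 0.00971296 -0.06500854]
rail outer 213 -0.08519442973061603 [-0.00180776 -0.0851596 ]
end wall 304 -0.06497876657768767 [ 0.00801202 -0.06489598]
```

The point cloud puts the pan at hopper x = -170 mm, within 1 mm of the axis and about 0.5° off. I'll slide it in.

```bash
python3 -m crank '[{"dp":[0,0,0.02],"angular":[0,0,-0.5]},{"dp":[0.333,0.0153,0],"angular":[0,0,0]},{"dp":[0.333,0.0153,0],"angular":[0,0,0]},{"dp":[0.333,0.0153,0],"angular":[0,0,0]},{"dp":[0.333,0.0153,0],"angular":[0,0,0]},{"dp":[0.333,0.0153,0],"angular":[0,0,0]},{"dp":[0.333,0.0153,0],"angular":[0,0,0]},{"dp":[0.333,0.0153,0],"angular":[0,0,0]},{"dp":[0.333,0.0153,0],"angular":[0,0,0]},{"dp":[0.333,0.0153,0],"angular":[0,0,0]},{"dp":[0.333,0.0153,0],"angular":[0,0,0]},{"dp":[0.333,0.0153,0],"angular":[0,0,0]},{"dp":[0.333,0.0153,0],"angular":[0,0,0]},{"dp":[0,0,0],"angular":[0,0,0]}]'
python3 -m crank '[{"dp":[0.333,0.0153,0],"angular":[0,0,0]},{"dp":[0.333,0.0153,0],"angular":[0,0,0]},{"dp":[0.333,0.0153,0],"angular":[0,0,0]},{"dp":[0.333,0.0153,0],"angular":[0,0,0]},{"dp":[0.2,0.01,0],"angular":[0,0,0]},{"dp":[0,0,0],"angular":[0,0,0]},{"dp":[0,0,0],"angular":[0,0,0]}]'
```

```text
t: 8.4
tcp_pos: [0.5119, -0.1146, 0.046]
tool_rot: [1.0, 0.022, 0.001, 0.0]
force: [1.8, 1.3, 3.9]
finger_gap: 0.276
gripper_force: 59.9
t: 9.1
tcp_pos: [0.5563, -0.1123, 0.046]
tool_rot: [1.0, 0.022, -0.0, -0.0]
force: [-0.8, 0.5, 5.6]
finger_gap: 0.272
gripper_force: 59.8
```

```bash
python3 -m crank '[{"dp":[0.1,0.005,0],"angular":[0,0,0]},{"dp":[0.1,0.005,0],"angular":[0,0,0]},{"dp":[0,0,0],"angular":[0,0,0]},{"dp":[0,0,0],"angular":[0,0,0]}]'
python3 -c "
from h import *
snap('side','s2')
c=cloud('s2')
p=c[(c[:,0]<-.05)&(c[:,0]>-.16)&(abs(c[:,1])<.035)&(c[:,2]>.004)&(c[:,2]<.013)]
print('tongue end',np.percentile(p[:,0],[0,2,5]),'y',np.percentile(p[:,1],[2,98]),len(p))
p=c[(c[:,0]<-.035)&(c[:,0]>-.065)&(abs(c[:,1])<.07)&(c[:,2]>.028)&(c[:,2]<.038)];print('rear wall',np.percentile(p[:,0],[0,5,50]),len(p))"
```

```text
t: 9.5
tcp_pos: [0.5612, -0.1119, 0.046]
tool_rot: [1.0, 0.022, -0.001, -0.0]
force: [-2.9, 1.3, 6.5]
finger_gap: 0.274
gripper_force: 60.1
tongue end [-0.13152213 -0.12880523 -0.12775782] y [-0.0271988   0.02047928] 317
rear wall [-0.04859316 -0.04754317 -0.0454462 ] 93
```

The tray is home: tongue end at -129 mm and rear wall at -47 mm. I'll nudge it 1.5 mm further, release, lift and go above the gate tab.

```bash
python3 -m crank '[{"dp":[0.05,0.002,0],"angular":[0,0,0]},{"dp":[0,0,0],"angular":[0,0,0]}]'
python3 -m crank '[{"dp":[0,0,0],"angular":[0,0,0]},{"dp":[0,0,0],"angular":[0,0,0]},{"dp":[0,0,0],"angular":[0,0,0]},{"dp":[0,0,0],"angular":[0,0,0]},{"dp":[0,0,0],"angular":[0,0,0]},{"dp":[0,0,0],"angular":[0,0,0]},{"dp":[0,0,0.3],"angular":[0,0,0]},{"dp":[0,0,0.8],"angular":[0,0,0]},{"dp":[0,0,0.8],"angular":[0,0,0]},{"dp":[0,0,0.8],"angular":[0,0,0]},{"dp":[0,0,0.8],"angular":[0,0,0]},{"dp":[0,0,0.8],"angular":[0,0,0]},{"dp":[0,0,0.8],"angular":[0,0,0]},{"dp":[0,0,0],"angular":[0,0,0]}]' 0
python3 -m crank '[{"dp":[0.36,0.61,0],"angular":[0,0,0]},{"dp":[0.36,0.61,0],"angular":[0,0,0]},{"dp":[0.36,0.61,0],"angular":[0,0,0]},{"dp":[0.36,0.61,0],"angular":[0,0,0]},{"dp":[0.36,0.61,0],"angular":[0,0,0]},{"dp":[0.36,0.61,0],"angular":[0,0,0]},{"dp":[0.36,0.61,0],"angular":[0,0,0]},{"dp":[0.36,0.61,0],"angular":[0,0,0]},{"dp":[0,0,0],"angular":[0,0,0]},{"dp":[0,0,0],"angular":[0,0,0]}]'
python3 -c "
from h import *
snap('side','s3');c=cloud('s3')
p=c[(c[:,0]<-.05)&(c[:,0]>-.16)&(abs(c[:,1])<.035)&(c[:,2]>.004)&(c[:,2]<.013)]
print('tongue end',np.percentile(p[:,0],[0,2,5]),np.percentile(p[:,1],[2,98]))
p=c[(abs(c[:,0]+.1)<.03)&(abs(c[:,1])<.035)&(c[:,2]>.066)&(c[:,2]<.076)];print('post',np.median(p,0),p.min(0),p.max(0))
p=c[(abs(c[:,0]+.01)<.04)&(abs(c[:,1]-.14)<.02)&(c[:,2]>.07)&(c[:,2]<.104)];print('tab',np.median(p,0),p.min(0),p.max(0))
s=sense();print('tcp in hopper',RH@(np.array(s['tcp_pos'][:2])-H))"
```

```text
t: 9.75
tcp_pos: [0.5622, -0.1118, 0.046]
tool_rot: [1.0, 0.022, -0.002, -0.0]
force: [-4.5, -0.3, 8.3]
finger_gap: 0.272
gripper_force: 60.1
t: 11.15
tcp_pos: [0.566, -0.1129, 0.2026]
tool_rot: [1.0, 0.022, 0.004, 0.002]
force: [0.5, -0.4, 0.3]
finger_gap: 0.999
gripper_force: 0.0
t: 12.15
tcp_pos: [0.6495, 0.0345, 0.1975]
tool_rot: [1.0, 0.022, -0.001, 0.0]
force: [-0.3, -0.0, -0.9]
finger_gap: 1.001
gripper_force: 0.0
tongue end [-0.12908303 -0.12824904 -0.12713514] [-0.0264269   0.02125774]
post [-0.10558948 -0.00418696  0.06834637] [-0.11693642 -0.01458904  0.06614706] [-0.09371003  0.00865514  0.07039972]
tab [-0.01223864  0.13531295  0.0860501 ] [-0.03077757  0.13109401  0.07023422] [0.01035914 0.1439372  0.10010002]
tcp in hopper [-0.0096506   0.14204326]
```

```bash
python3 -m crank '[{"dp":[0,0,-0.625],"angular":[0,0,0]},{"dp":[0,0,-0.625],"angular":[0,0,0]},{"dp":[0,0,-0.625],"angular":[0,0,0]},{"dp":[0,0,-0.625],"angular":[0,0,0]},{"dp":[0,0,-0.625],"angular":[0,0,0]},{"dp":[0,0,-0.625],"angular":[0,0,0]},{"dp":[0,0,0],"angular":[0,0,0]},{"dp":[0,0,0],"angular":[0,0,0]}]'
python3 -m crank '[{"dp":[0,0,0],"angular":[0,0,0]},{"dp":[0,0,0],"angular":[0,0,0]},{"dp":[0,0,0],"angular":[0,0,0]},{"dp":[0,0,0],"angular":[0,0,0]},{"dp":[0,0,0],"angular":[0,0,0]},{"dp":[0,0,0],"angular":[0,0,0]},{"dp":[0,0,0],"angular":[0,0,0]},{"dp":[0,0,0],"angular":[0,0,0]},{"dp":[0,0,0],"angular":[0,0,0]},{"dp":[0,0,0],"angular":[0,0,0]},{"dp":[0,0,0],"angular":[0,0,0]},{"dp":[0,0,0],"angular":[0,0,0]}]' 1 40
```

```text
t: 13.0
tcp_pos: [0.6498, 0.0334, 0.0859]
tool_rot: [1.0, 0.021, -0.001, -0.0]
force: [-0.3, -1.2, -0.5]
finger_gap: 1.005
gripper_force: 0.0
t: 14.2
tcp_pos: [0.6504, 0.0342, 0.0864]
tool_rot: [1.0, 0.022, 0.0, 0.0]
force: [-0.9, -0.8, 5.3]
finger_gap: 0.132
gripper_force: 41.3
```

Gap is 0.132, about 11 mm, so the tab is gripped. I'll push towards shut to find the stop.

```bash
for i in 1; do python3 -m crank '[{"dp":[0.002,-0.05,0],"angular":[0,0,0]},{"dp":[0.002,-0.05,0],"angular":[0,0,0]},{"dp":[0,0,0],"angular":[0,0,0]},{"dp":[0,0,0],"angular":[0,0,0]}]'; done
python3 -m crank '[{"dp":[0.002,-0.05,0],"angular":[0,0,0]},{"dp":[0,0,0],"angular":[0,0,0]},{"dp":[0,0,0],"angular":[0,0,0]}]'
```

```text
t: 14.6
tcp_pos: [0.6505, 0.0319, 0.0865]
tool_rot: [1.0, 0.022, 0.0, -0.0]
force: [-0.5, 1.1, 4.7]
finger_gap: 0.135
gripper_force: 41.3
t: 14.9
tcp_pos: [0.6505, 0.0307, 0.0865]
tool_rot: [1.0, 0.021, 0.0, -0.001]
force: [-1.2, 1.6, 5.9]
finger_gap: 0.135
gripper_force: 41.3
```

```bash
python3 -m crank '[{"dp":[0.002,-0.05,0],"angular":[0,0,0]},{"dp":[0,0,0],"angular":[0,0,0]},{"dp":[0,0,0],"angular":[0,0,0]}]';python3 -m crank '[{"dp":[0.002,-0.05,0],"angular":[0,0,0]},{"dp":[0,0,0],"angular":[0,0,0]},{"dp":[0,0,0],"angular":[0,0,0]}]'; python3 -m crank '[{"dp":[0.002,-0.05,0],"angular":[0,0,0]},{"dp":[0,0,0],"angular":[0,0,0]},{"dp":[0,0,0],"angular":[0,0,0]}]'
```

```text
t: 15.2
tcp_pos: [0.6506, 0.0299, 0.0865]
tool_rot: [1.0, 0.021, 0.0, -0.001]
force: [-1.2, 4.3, 5.9]
finger_gap: 0.133
gripper_force: 41.3
t: 15.5
tcp_pos: [0.6505, 0.0298, 0.0865]
tool_rot: [1.0, 0.021, 0.0, -0.002]
force: [-0.8, 7.3, 5.6]
finger_gap: 0.134
gripper_force: 41.3
t: 15.8
tcp_pos: [0.6505, 0.0297, 0.0865]
tool_rot: [1.0, 0.021, 0.0, -0.003]
force: [-0.3, 12.2, 5.7]
finger_gap: 0.134
gripper_force: 41.3
```

The stop is at TCP y = 0.0299, so the 67 mm opening target is y = 0.0968.

```bash
python3 -m crank '[{"dp":[-0.0095,0.207,0],"angular":[0,0,0]},{"dp":[-0.0095,0.207,0],"angular":[0,0,0]},{"dp":[-0.0095,0.207,0],"angular":[0,0,0]},{"dp":[-0.0095,0.207,0],"angular":[0,0,0]},{"dp":[-0.0095,0.207,0],"angular":[0,0,0]},{"dp":[-0.0095,0.207,0],"angular":[0,0,0]},{"dp":[-0.0095,0.207,0],"angular":[0,0,0]},{"dp":[-0.0095,0.207,0],"angular":[0,0,0]},{"dp":[-0.0095,0.207,0],"angular":[0,0,0]},{"dp":[0,0,0],"angular":[0,0,0]},{"dp":[0,0,0],"angular":[0,0,0]}]'
```

```text
t: 16.9
tcp_pos: [0.6481, 0.0817, 0.0864]
tool_rot: [1.0, 0.022, 0.0, -0.0]
force: [-1.1, 1.2, 6.5]
finger_gap: 0.132
gripper_force: 41.4
```

```bash
python3 -m crank '[{"dp":[-0.008,0.167,0],"angular":[0,0,0]},{"dp":[-0.008,0.167,0],"angular":[0,0,0]},{"dp":[-0.008,0.16,0],"angular":[0,0,0]},{"dp":[0,0,0],"angular":[0,0,0]},{"dp":[0,0,0],"angular":[0,0,0]},{"dp":[0,0,0],"angular":[0,0,0]},{"dp":[0,0,0],"angular":[0,0,0]}]'
python3 -c "
from h import *
snap('side','s4');c=cloud('s4')
p=c[(abs(c[:,0]+.01)<.04)&(c[:,1]>.13)&(c[:,1]<.23)&(c[:,2]>.046)&(c[:,2]<.053)];print(len(p))
p=c[(abs(c[:,0]+.005)<.03)&(abs(c[:,1])<.06)&(c[:,2]>.055)&(c[:,2]<.08)]
print(np.histogram(p[:,1],bins=np.arange(-.065,.07,.01)))
im=cv2.imread('pics/s4.png')[180:300,320:480];cv2.imwrite('pics/c5.png',cv2.resize(im,None,fx=5,fy=5,interpolation=cv2.INTER_CUBIC))
snap('top','t4');im=cv2.imread('pics/t4.png')[130:240,260:430];cv2.imwrite('pics/c6.png',cv2.resize(im,None,fx=4,fy=4,interpolation=cv2.INTER_CUBIC))"
```

```text
t: 17.6
tcp_pos: [0.6474, 0.0962, 0.0865]
tool_rot: [1.0, 0.022, 0.0, -0.0]
force: [-0.9, 0.2, 5.2]
finger_gap: 0.131
gripper_force: 41.4
265
(array([10, 13, 20, 21, 13, 44, 43, 16, 28, 47, 14, 31, 31]), array([-0.065, -0.055, -0.045, -0.035, -0.025, -0.015, -0.005,  0.005,
        0.015,  0.025,  0.035,  0.045,  0.055,  0.065]))
```

View pics/c6.png

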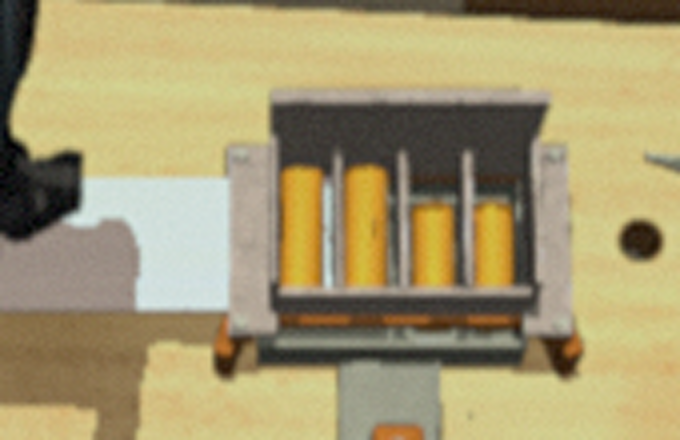

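Blanks 1 and 2, the right pair at (433,245) and (494,245), now lie lower in the tray. Blanks 3 and 4 are still on the gate. I'll close it.

```bash
python3 -m crank '[{"dp":[0.0105,-0.229,0],"angular":[0,0,0]},{"dp":[0.0105,-0.229,0],"angular":[0,0,0]},{"dp":[0.0105,-0.229,0],"angular":[0,0,0]},{"dp":[0.0105,-0.229,0],"angular":[0,0,0]},{"dp":[0.0105,-0.229,0],"angular":[0,0,0]},{"dp":[0.0105,-0.229,0],"angular":[0,0,0]},{"dp":[0.0105,-0.229,0],"angular":[0,0,0]},{"dp":[0.0105,-0.229,0],"angular":[0,0,0]},{"dp":[0.0105,-0.229,0],"angular":[0,0,0]},{"dp":[0.01,-0.229,0],"angular":[0,0,0]},{"dp":[0,0,0],"angular":[0,0,0]},{"dp":[0,0,0],"angular":[0,0,0]}]'
```

```text
t: 18.9
tcp_pos: [0.6506, 0.0298, 0.0865]
tool_rot: [1.0, 0.021, 0.0, -0.002]
force: [-1.3, 7.4, 5.4]
finger_gap: 0.134
gripper_force: 41.6
```

The gate is shut against its stop, at the same position and force as before. I'll relax the push, release, lift and retreat.

```bash
python3 -m crank '[{"dp":[0,0.04,0],"angular":[0,0,0]},{"dp":[0,0,0],"angular":[0,0,0]}]'
python3 -m crank '[{"dp":[0,0,0],"angular":[0,0,0]},{"dp":[0,0,0],"angular":[0,0,0]},{"dp":[0,0,0],"angular":[0,0,0]},{"dp":[0,0,0],"angular":[0,0,0]},{"dp":[0,0,0],"angular":[0,0,0]},{"dp":[0,0,0],"angular":[0,0,0]},{"dp":[0,0,0],"angular":[0,0,0]},{"dp":[0,0,0.4],"angular":[0,0,0]},{"dp":[0,0,0.8],"angular":[0,0,0]},{"dp":[0,0,0.8],"angular":[0,0,0]},{"dp":[0,0,0.8],"angular":[0,0,0]},{"dp":[0,0,0.8],"angular":[0,0,0]},{"dp":[-0.8,0.9,0.3],"angular":[0,0,0]},{"dp":[-0.8,0.9,0.3],"angular":[0,0,0]},{"dp":[-0.8,0.9,0],"angular":[0,0,0]},{"dp":[-0.8,0.9,0],"angular":[0,0,0]},{"dp":[-0.4,0.9,0],"angular":[0,0,0]},{"dp":[0,0.9,0],"angular":[0,0,0]},{"dp":[0,0,0],"angular":[0,0,0]},{"dp":[0,0,0],"angular":[0,0,0]}]' 0
python3 -c "
from h import *
snap('side','s5');snap('top','t5');c=cloud('s5');t=cloud('t5')
p=c[(abs(c[:,0]+.1)<.03)&(abs(c[:,1])<.035)&(c[:,2]>.066)&(c[:,2]<.076)];print('post x',p.min(0),p.max(0))
p=t[(abs(t[:,0]+.01)<.03)&(abs(t[:,1]-.15)<.04)&(t[:,2]>.09)&(t[:,2]<.106)];print('tab',np.median(p,0))
for y in (-.045,-.015,.015,.045):
  p=t[(abs(t[:,0]+.005)<.02)&(abs(t[:,1]-y)<.008)&(t[:,2]<.08)];print(y,np.median(p,0))
im=cv2.imread('pics/t5.png')[130:400,180:500];cv2.imwrite('pics/c7.png',cv2.resize(im,None,fx=2.2,fy=2.2,interpolation=cv2.INTER_CUBIC))"
```

```text
t: 19.1
tcp_pos: [0.6506, 0.0299, 0.0865]
tool_rot: [1.0, 0.022, 0.0, -0.001]
force: [-0.6, 2.8, 5.5]
finger_gap: 0.138
gripper_force: 41.6
t: 21.1
tcp_pos: [0.5426, 0.1908, 0.2128]
tool_rot: [1.0, 0.022, 0.001, 0.0]
force: [-0.1, 1.0, 0.2]
finger_gap: 1.0
gripper_force: 0.0
post x [-0.11703363 -0.01401508  0.06602447] [-0.09387687  0.00879877  0.07104696]
tab [-0.01252904  0.13956799  0.0991751 ]
-0.045 [-0.00395693 -0.04528274  0.05026106]
-0.015 [-0.00387391 -0.01503337  0.04986368]
0.015 [-0.00492751  0.01468165  0.07051875]
0.045 [-0.00538995  0.04614697  0.07062763]
```

View pics/c7.png

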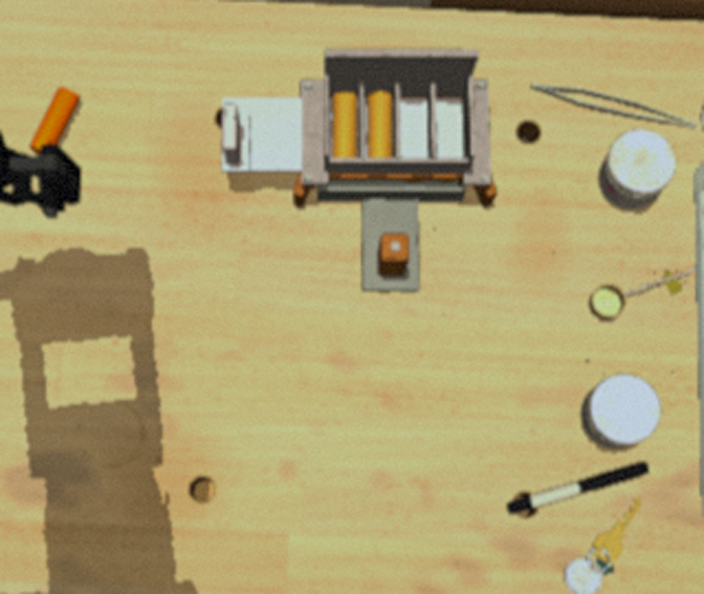

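The gate plate covers the two empty cells at (412,128) and (448,128), and blanks 3 and 4 are in place at (345,125) and (380,125). The tab is at 139.6 mm, so the gate is shut. The tray is home at (390,230), and the jars and pen haven't moved.

```bash
python3 -c "
from station import order
print(order.sign_off())"
```

```text
the job is handed in; nothing more can be done
None
```

The job is handed in, with no verdict returned: the tray is home pan first, blanks 1 and 2 dropped into it, blanks 3 and 4 are still in the hopper, the gate is shut, the jars and pen were left alone, and it took about 21 s of the 61 s.

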